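# Move four sample vessels from the block tray to the cooling rack in reverse order

### The job

Move the four sample vessels from the grey tray with the aluminium blocks to the steel rack with the low dividers, one to a bay, in reverse order: as you see them from the robot, the leftmost vessel on the tray goes to the rightmost bay of the rack, the next to the next, and the rightmost vessel to the leftmost bay. Stand each one upright in the middle of its bay; set it down rather than drop it, and never let it tip over.

Things in the scene. Friction and masses are not known exactly. Their poses are not given: they have to be found in the camera images.
- block_tray: grey flat tray, fixed, 90 mm (x) by 294 mm (y), a 27 mm high wire handle at each end, four aluminium blocks in a row on it. Origin: centre of its underside, on the table; deck 10 mm above. y runs along the row, to the left as seen from the robot; x away from the robot; turned at most 0.12 rad. Block centres at y = +108, +36, -36, -108 mm, x = 0. May be nearer or farther than the rack.
- rack: steel rack, fixed, 90 (x) by 300 mm (y), empty, 27 mm high wire handles at the ends, open long sides. Origin: centre of underside, on the table; axes as the tray's. Deck for the vessels 10 mm above. Five black dividers, 4 mm thick, 15 mm above deck, at y = +144, +72, 0, -72, -144 mm: four bays 68 mm wide, centres y = +108, +36, -36, -108 mm, x = 0 (dark 14 mm hole at each).
- block_tin: fixed square aluminium block, 64 x 64 x 10 mm, on the block tray, that carries the tin at the start (the four blocks look alike); it stays where it is. Origin at the centre of its underside, which lies on the tray's deck; its flat top is 10 mm higher. Its axes are those of the tray.
- block_crucible: fixed square aluminium block, 64 x 64 x 10 mm, on the block tray, that carries the crucible at the start (the four blocks look alike); it stays where it is. Origin at the centre of its underside, which lies on the tray's deck; its flat top is 10 mm higher. Its axes are those of the tray.
- block_beaker: fixed square aluminium block, 64 x 64 x 10 mm, on the block tray, that carries the beaker at the start (the four blocks look alike); it stays where it is. Origin at the centre of its underside, which lies on the tray's deck; its flat top is 10 mm higher. Its axes are those of the tray.
- block_jar: fixed square aluminium block, 64 x 64 x 10 mm, on the block tray, that carries the amber jar at the start (the four blocks look alike); it stays where it is. Origin at the centre of its underside, which lies on the tray's deck; its flat top is 10 mm higher. Its axes are those of the tray.
- tin: loose round aluminium tin with a closed lid, 52 mm in diameter, 28 mm high, 25 to 50 g. Origin at the centre of its underside, z up. Grasp round the side.
- crucible: loose white porcelain crucible, an open cone 41 mm across the rim and 26 mm across the foot, 33 mm high, 20 to 40 g. Origin at the centre of its underside, z up. Grasp from outside, just below the rim.
- beaker: loose clear glass beaker, 46 mm in diameter (49 mm over the spout), 59 mm high, 35 to 70 g. Origin at the centre of its underside, z up. Grasp round the wall.
- jar: loose amber glass jar with a black cap, 38 mm in diameter, 52 mm high (the top 16 mm is the 35 mm cap), 50 to 100 g. Origin at the centre of its underside, z up. Grasp round the body.
There are look-alikes about, which are no part of the job. Leave any red look-alike of the crucible alone.

How it is judged:
At the end, for the whole second after the job is handed in: Each vessel stands in the bay of the rack that mirrors its starting place on the tray (leftmost block to rightmost bay and so on), within 15 mm of the bay's centre along and across the rack, on the deck (within 4 mm), upright within 0.1 rad, released and at rest (((y of block_tin in the frame of block_tray between 0.088 and 0.128 m and y of tin in the frame of rack between -0.123 and -0.093 m) or (y of block_tin in the frame of block_tray between 0.016 and 0.056 m and y of tin in the frame of rack between -0.051 and -0.021 m) or (y of block_tin in the frame of block_tray between -0.056 and -0.016 m and y of tin in the frame of rack between 0.021 and 0.051 m) or (y of block_tin in the frame of block_tray between -0.128 and -0.088 m and y of tin in the frame of rack between 0.093 and 0.123 m)) and x of tin in the frame of rack between -0.015 and 0.015 m and z of tin in the frame of rack between 0.006 and 0.014 m and angle between each of tin, crucible, beaker, jar's own z axis and vertical below 0.1 rad and linear speed of each of tin, crucible, beaker, jar below 0.02 m/s and contact force between each of tin, crucible, beaker, jar and the fingers below 0.05 N and ((y of block_crucible in the frame of block_tray between 0.088 and 0.128 m and y of crucible in the frame of rack between -0.123 and -0.093 m) or (y of block_crucible in the frame of block_tray between 0.016 and 0.056 m and y of crucible in the frame of rack between -0.051 and -0.021 m) or (y of block_crucible in the frame of block_tray between -0.056 and -0.016 m and y of crucible in the frame of rack between 0.021 and 0.051 m) or (y of block_crucible in the frame of block_tray between -0.128 and -0.088 m and y of crucible in the frame of rack between 0.093 and 0.123 m)) and x of crucible in the frame of rack between -0.015 and 0.015 m and z of crucible in the frame of rack between 0.006 and 0.014 m and ((y of block_beaker in the frame of block_tray between 0.088 and 0.128 m and y of beaker in the frame of rack between -0.123 and -0.093 m) or (y of block_beaker in the frame of block_tray between 0.016 and 0.056 m and y of beaker in the frame of rack between -0.051 and -0.021 m) or (y of block_beaker in the frame of block_tray between -0.056 and -0.016 m and y of beaker in the frame of rack between 0.021 and 0.051 m) or (y of block_beaker in the frame of block_tray between -0.128 and -0.088 m and y of beaker in the frame of rack between 0.093 and 0.123 m)) and x of beaker in the frame of rack between -0.015 and 0.015 m and z of beaker in the frame of rack between 0.006 and 0.014 m and ((y of block_jar in the frame of block_tray between 0.088 and 0.128 m and y of jar in the frame of rack between -0.123 and -0.093 m) or (y of block_jar in the frame of block_tray between 0.016 and 0.056 m and y of jar in the frame of rack between -0.051 and -0.021 m) or (y of block_jar in the frame of block_tray between -0.056 and -0.016 m and y of jar in the frame of rack between 0.021 and 0.051 m) or (y of block_jar in the frame of block_tray between -0.128 and -0.088 m and y of jar in the frame of rack between 0.093 and 0.123 m)) and x of jar in the frame of rack between -0.015 and 0.015 m and z of jar in the frame of rack between 0.006 and 0.014 m); the robot touches nothing.
It fails at once if a vessel is tipped over (tilted more than 0.6 rad) (angle between any of tin, crucible, beaker, jar's own z axis and vertical above 0.6 rad).
It fails at once if a vessel is dropped or thrown (moves faster than 0.6 m/s with no finger on it, a fall of about 18 mm) ((linear speed of tin above 0.6 m/s and contact force between tin and the fingers below 0.01 N) or (linear speed of crucible above 0.6 m/s and contact force between crucible and the fingers below 0.01 N) or (linear speed of beaker above 0.6 m/s and contact force between beaker and the fingers below 0.01 N) or (linear speed of jar above 0.6 m/s and contact force between jar and the fingers below 0.01 N)).
It also fails if it takes over 106 s, if anything falls off the work surface, if the arm or the gripper's body presses on something with over 40 N, if the wrist force passes 120 N, or if a joint passes its speed limit or range.

### The arm

A 6-joint arm with a two-finger parallel gripper is mounted at the origin on a cart in front of the work surface, level with it; the furniture and walls round the work are solid. World frame = base frame: x ahead of the robot, y to its left, z up, the work surface at z = 0. Lengths are in m, angles in rad, forces in N, time in s.
With the tool pointing down it reaches from about 0.35 to 0.775 m from the base axis. Payload 5.5 kg.
Tool frame: the origin (TCP) lies at the very end of the fingers, on their centre line; the grasp point (between the pads) lies env.hold_point_z behind it (env.hold_point_z is the distance from the TCP to the grasp point, in m); z points along the fingers, y is the line along which they close (so a half turn about z gives the same grasp; the last joint's range is limited). The gripper opens to 85 mm and grips with 20 to 120 N. Pads are 22 mm wide; open, the fingers measure 114 mm over their backs; the gripper's body (76 mm by 85 mm) begins 54 mm behind the grasp point. The pads swing forward as they close: fully open they stand 13 mm farther back than shut.
Start: joints at [0.99, 0.313, 0.046, 1.304, 0, 1.431], TCP at [0.245, 0.52, 0.231] pointing down, gripper open.
Joint ranges: [-2.76, 2.76], [-0.86, 1.69], [-1.03, 1.26], [-2.2, 2.34], [-1.47, 1.5], [-3.14, 3.14]. Speed limits (rad/s): [2.57, 2.57, 3.14, 3.14, 3.14, 3.14].

### API

Orientations are given as a unit quaternion [w, x, y, z].
In Python, from workcell import env gives the robot as it stands.
- The arm moves only by the tool carry_out, never from a script. Its argument "steps" is a list of rows, each a list of 3 entries, a list of its own where there are three numbers: the turn, a rotation vector about the tool's x, y, z in degrees, then the shift along the tool's x, y, z in cm, then the closure in counts, from 0 (fully open) to 255 (shut). A call has exactly 8 rows; each row is the pose to reach, as a shift and turn from the pose commanded when the call began, along the tool's axes at that moment; what a row does not reach only later rows make up. A row lasts 1/8 s, in which the tool goes at most 62.5 mm and 10.7 degrees, less where a joint would pass 70% of its speed; a pose out of reach is approached as far as the arm can. A call with a gripper value outside its range is refused whole. The fingers move at their own pace and stop on an object; "force" is the grip in N (left out, the last holds). Time passes only in rows, so rows that repeat a pose let the fingers close, or fill a call up. It gives the time, the measured TCP pose, the force, the opening and the grip force at its end, in the units of the state.
- env.get_state(): the state, without advancing time (a new reading comes with each control period).
- env.read_camera(name): name is "scene" or "top" or "wrist"; returns (picture, depth): 384x512x3 uint8, red, green, blue; 384x512 float32, m along the optical axis (not along the pixel's ray), 0 where there is no reading.
- env.get_calibration(name): a dict with "fx", "fy", "cx", "cy" (pixels), "origin" and "orientation" of the camera in the world. Camera axes: x right, y up, looking along -z (the intrinsics and any distortion apply to the point x, -y, -z); pixel columns grow to the right and rows downward; lengths in m; the calibration is good to about 2 mm. A picture is of the moment at which its call begins: read the wrist's pose just before it. get_calibration takes no time and is no camera call; for the wrist camera it gives the pose at the moment of the call.
- env.hand_in(): hands the job in; it is judged then, once.
The state is a dict: "clock": time; "joint_pos": joint angles; "qvel": joint speeds; "tau": joint torques, N m; "tcp_pos": TCP position; "orientation": TCP orientation; "wrist_force": force on the tool from outside, world axes, zero at the start; "ft_torque": the same for the moment, N m; "finger_gap": finger opening in m; "grip_force": force on a finger pad.
Only numpy, scipy, OpenCV 4.12 (cv2) and the standard library are available. Lean on these libraries where they do the work, as an engineer would, in place of code of your own. Each camera call takes 0.05 s, during which the arm holds its last target. There are 200 camera calls.

## Working session

There is one attempt and no reset: what is moved stays moved. The work goes in short steps, Python scripts to look and compute and a tool call to move; the robot and the scene stay as the last step left them, time stands still between calls to the robot, and variables do not carry over. Pictures are saved under pics/ and viewed, at most 14 in all, crops included, and the job is handed in when it is done.

Besides the shell and the picture viewer there is one more tool, called after "Emit:" by a JSON object that holds its "method" and its "body", one argument or row to a line. carry_out: Moves the arm, as the interface text tells. Its arguments: {"type":"object","properties":{"steps":{"type":"array","items":{"type":"array"}},"force":{"type":"number"}},"required":["steps"]}

```bash
mkdir -p pics; ls; python3 - <<'E'
from workcell import env
import cv2,numpy as np
print(env.get_state()); print(env.hold_point_z)
for n in ("scene","top","wrist"):
    c=env.get_calibration(n); p,d=env.read_camera(n); print(n,c)
    cv2.imwrite(f"pics/{n}0.png",p[:,:,::-1]); np.savez(f"{n}0.npz",p=p,d=d)
a=[cv2.imread(f"pics/{n}0.png") for n in("scene","top")]
cv2.imwrite("pics/wr0.png",cv2.imread("pics/wrist0.png"))
E
```

```text
pics
{'clock': 0.0, 'joint_pos': array([ 9.90391412e-01,  3.14034806e-01,  4.49638633e-02,  1.30356883e+00,
       -3.43487858e-06,  1.43123950e+00]), 'qvel': array([-0.00126005,  0.00162166, -0.00106935,  0.00231548,  0.00050478,
       -0.00149846]), 'tau': array([-2.53709601e-03, -4.80628431e+01,  2.98532724e+01,  1.94102334e-02,
       -1.79562999e-04,  1.74157648e-07]), 'tcp_pos': array([0.24506381, 0.51960383, 0.2303831 ]), 'orientation': array([-3.23075242e-04,  2.18643334e-01,  9.75804408e-01, -8.63248392e-04]), 'wrist_force': array([-1.24084087, -0.43663642, -0.24902362]), 'ft_torque': array([-0.00869322,  0.01517067, -0.04284705]), 'grip_force': 0.0, 'finger_gap': 0.08554347684474298}
0.0187
scene {'fx': 371.06482397484604, 'fy': 371.06482397484604, 'cx': 257.9149567249778, 'cy': 197.3196830510472, 'origin': array([0.20598712, 0.47727048, 0.63946226]), 'orientation': array([-0.21114197, -0.09944554,  0.38568458,  0.8926237 ])}
top {'fx': 448.2428272699391, 'fy': 448.2428272699391, 'cx': 258.4154398459054, 'cy': 198.64590707170225, 'origin': array([ 0.4196065 , -0.05217962,  0.98662517]), 'orientation': array([ 0.70905178,  0.03694398, -0.04303104, -0.702872  ])}
wrist {'fx': 315.9017307269788, 'fy': 315.9017307269788, 'cx': 260.5977393048299, 'cy': 192.0472530116214, 'origin': array([0.17045576, 0.55406898, 0.37301439]), 'orientation': array([ 0.83310933, -0.1379017 , -0.08634412,  0.5286366 ])}
```

View pics/top0.png

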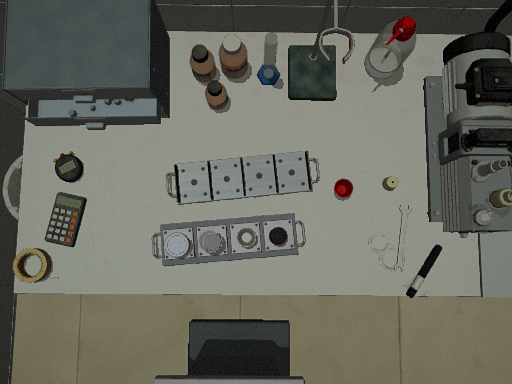

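View pics/scene0.png

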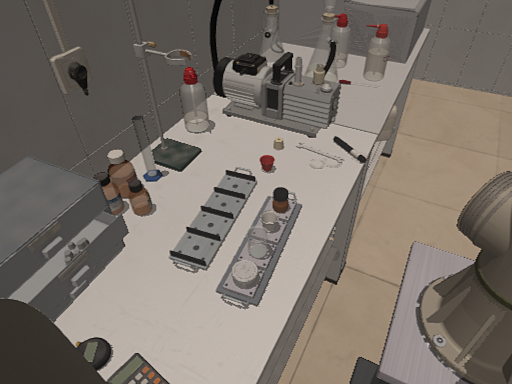

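The top picture shows the tray nearer the robot, rows 215-265. From the left its vessels look like the tin (178,244), beaker (211,240), crucible (247,237) and jar (279,236). The rack is farther away, with holes at about (194,182), (226,179), (259,175) and (291,172).

Look-alikes:
- Red crucible at (343,188).
- Brown jars at (203,60), (233,52) and (216,95).
- Bottle at (383,60).
- Stopper at (391,183).

I choose the four vessels on the tray, and check them in a close crop.

```bash
cat > h.py <<'E'
from workcell import env
import cv2,numpy as np
from scipy.spatial.transform import Rotation as R
def Rm(q): return R.from_quat([q[1],q[2],q[3],q[0]]).as_matrix()
def ray(c,uv):
    v=np.array([(uv[0]-c['cx'])/c['fx'],-(uv[1]-c['cy'])/c['fy'],-1.]); return c['origin'],Rm(c['orientation'])@v
def plane(c,uv,z):
    o,d=ray(c,uv); return o+d*(z-o[2])/d[2]
def tri(c1,u1,c2,u2):
    o1,d1=ray(c1,u1);o2,d2=ray(c2,u2)
    t=np.linalg.lstsq(np.c_[d1,-d2],o2-o1,rcond=None)[0]
    a,b=o1+t[0]*d1,o2+t[1]*d2; return (a+b)/2,np.linalg.norm(a-b)
def proj(c,P):
    p=Rm(c['orientation']).T@(np.array(P)-c['origin']); return np.array([c['cx']+c['fx']*p[0]/-p[2],c['cy']-c['fy']*p[1]/-p[2]])
E
python3 - <<'E'
import cv2,numpy as np
t=cv2.imread("pics/top0.png")[140:275,145:335]; s=cv2.imread("pics/scene0.png")[160:310,165:310]
t=cv2.resize(t,None,fx=4,fy=4,interpolation=2); s=cv2.resize(s,None,fx=4,fy=4,interpolation=2)
cv2.imwrite("pics/tc.png",t); cv2.imwrite("pics/sc.png",s)
E
```

```text
(no output)
```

View pics/tc.png

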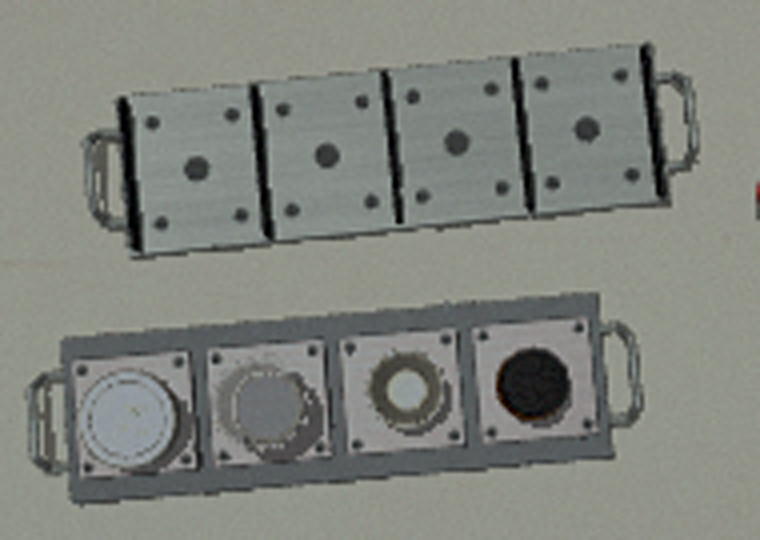

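View pics/sc.png

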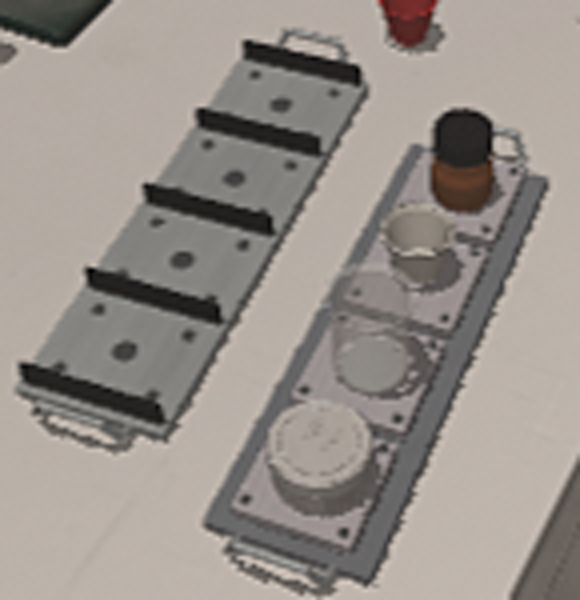

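The crops confirm the order from the left. Top / scene crop pixels are tin (129,418)/(320,443), beaker (262,410)/(370,310), white crucible (404,392)/(419,229) and jar with black cap (534,385)/(463,125). The rack is empty, and its holes run from (197,169) to (587,129) in the top crop.

```bash
python3 - <<'E'
from h import *
T=np.load("top0.npz")["p"];S=np.load("scene0.npz")["p"];cT=env.get_calibration("top");cS=env.get_calibration("scene")
up=lambda a,o:(np.array(a,float)+.5)/4-.5+o
def hole(im,uv,r=4):
    g=cv2.cvtColor(im,cv2.COLOR_RGB2GRAY).astype(float);x,y=np.round(uv).astype(int)
    w=g[y-r:y+r+1,x-r:x+r+1]; m=np.clip(np.median(w)-15-w,0,None); Y,X=np.mgrid[-r:r+1,-r:r+1]
    return np.array([x+(m*X).sum()/m.sum(),y+(m*Y).sum()/m.sum()])
tT=np.array([145,140]);tS=np.array([165,160])
H=[]
for a,b in zip([(197,169),(327,155),(457,143),(587,129)],[(124,351),(182,260),(234,178),(281,104)]):
    u,v=hole(T,up(a,tT)),hole(S,up(b,tS)); P,e=tri(cT,u,cS,v); Pt=plane(cT,u,.01); Ps=plane(cS,v,.01)
    print("hole",u.round(1),v.round(1),P.round(4),e.round(4),Pt.round(4),Ps.round(4)); H.append(Pt)
H=np.array(H); d=H[0]-H[3]; print("rack c",H.mean(0),"len",np.hypot(*d[:2]),"yaw",np.arctan2(-d[0],d[1]))
V=[]
for n,a,b,z in [("tin",(129,418),(320,443),.048),("beaker",(257,408),(370,310),.079),("cruc",(404,392),(419,229),.053),("jar",(534,385),(463,125),.072)]:
    P,e=tri(cT,up(a,tT),cS,up(b,tS)); print(n,P.round(4),e.round(4),plane(cT,up(a,tT),z).round(4),plane(cS,up(b,tS),z).round(4)); 
    V.append(plane(cT,up(a,tT),z))
# tray outline corners (top crop)
C=np.array([plane(cT,up(a,tT),.01) for a in [(62,338),(599,294),(612,457),(73,503)]]); print("tray corners",C.round(4),C.mean(0))
d=(C[0]+C[3]-C[1]-C[2])/2; print("yaw",np.arctan2(-d[0],d[1]),np.hypot(*d[:2]))
y=np.arctan2(-d[0],d[1]); m=C.mean(0)
print([ (m[:2]+q*np.array([-np.sin(y),np.cos(y)])).round(4) for q in(.108,.036,-.036,-.108)])
E
```

```text
hole [193.7 181.8] [195.8 247.3] [0.5675 0.083  0.0108] 0.0024 [0.5666 0.0825 0.01  ] [0.5691 0.0829 0.01  ]
hole [226.3 178.5] [210.2 224.5] [0.5756 0.0116 0.0106] 0.0026 [0.5745 0.011  0.01  ] [0.5772 0.0116 0.01  ]
hole [258.7 175.3] [223.2 204.1] [ 0.5835 -0.0598  0.0105] 0.0024 [ 0.5825 -0.0604  0.01  ] [ 0.585  -0.0598  0.01  ]
hole [291.3 172. ] [234.8 185.8] [ 0.5918 -0.1317  0.0102] 0.0026 [ 0.5906 -0.1323  0.01  ] [ 0.5931 -0.1315  0.01  ]
rack c [ 0.57855813 -0.02479091  0.01      ] len 0.21607900274316022 yaw 0.11141645445175316
tin [0.4305 0.11   0.0447] 0.0021 [0.4295 0.109  0.048 ] [0.4303 0.1124 0.048 ]
beaker [0.4368 0.0414 0.0683] 0.0041 [0.4348 0.0395 0.079 ] [0.4343 0.0503 0.079 ]
cruc [ 0.4456 -0.0333  0.0537] 0.0033 [ 0.4441 -0.0339  0.053 ] [ 0.4474 -0.0333  0.053 ]
jar [ 0.4495 -0.0994  0.0751] 0.0041 [ 0.4477 -0.1004  0.072 ] [ 0.4527 -0.1018  0.072 ]
tray corners [[ 0.4729  0.1531  0.01  ]
 [ 0.4995 -0.139   0.01  ]
 [ 0.4111 -0.146   0.01  ]
 [ 0.3842  0.1443  0.01  ]] [0.44192916 0.00310111 0.01      ]
yaw 0.09166888138530453 0.29245403408971976
[array([0.432 , 0.1106]), array([0.4386, 0.0389]), array([ 0.4452, -0.0327]), array([ 0.4518, -0.1044])]
```

Emit:
{"method": "carry_out", "body": {
  "steps": [
    [[0,0,8],[-4.3,-3.6,1],0],
    [[0,0,16],[-8.6,-7.3,2],0],
    [[0,0,24],[-12.9,-10.9,3],0],
    [[0,0,32],[-17.2,-14.6,4],0],
    [[0,0,40],[-21.4,-18.2,5],0],
    [[0,0,48],[-25.7,-21.8,6],0],
    [[0,0,54],[-30,-25.5,7],0],
    [[0,0,59],[-34.3,-29.1,8],0]
  ],
  "force": 25
}}

```text
clock: 1.15
tcp_pos: [0.4318, 0.1088, 0.151]
orientation: [0.0, 0.672, 0.741, 0.0]
wrist_force: [1.7, 0.1, 0.3]
finger_gap: 0.0855
grip_force: 0.0
```

```bash
cat >> h.py <<'E'
def go(P):
    s=env.get_state(); M=Rm(s['orientation']); print("t",round(s['clock'],2),"tcp",s['tcp_pos'].round(4),"yangle",np.degrees(np.arctan2(M[1,1],M[0,1])).round(2),"tilt",M[:,2].round(4),"q",s['joint_pos'].round(2),"gap",round(s['finger_gap'],4),"F",s['wrist_force'].round(1))
    print("shift cm",(M.T@(np.array(P)-s['tcp_pos'])*100).round(2))
E
python3 - <<'E'
from h import *
go([.431,.110,.024])
c=env.get_calibration("wrist");p,d=env.read_camera("wrist");cv2.imwrite("pics/w1.png",p[:,:,::-1])
E
```

```text
t 1.15 tcp [0.4318 0.1088 0.151 ] yangle 5.57 tilt [ 4.e-04  2.e-04 -1.e+00] q [ 0.07  0.11 -0.42  1.05  0.    1.54] gap 0.0855 F [1.7 0.1 0.3]
shift cm [ 0.12 -0.07 12.7 ]
```

View pics/w1.png

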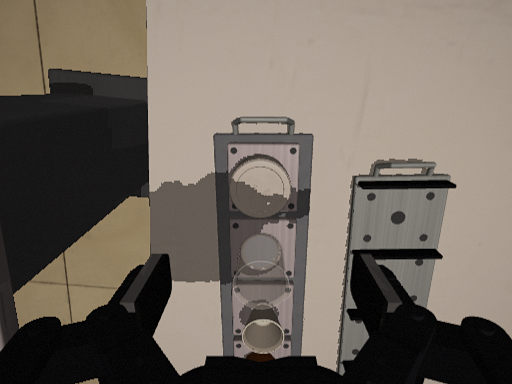

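The wrist view shows the tin's lid at about (260,187), the beaker rim at (262,285), the beaker base at (261,252), and the crucible rim at (263,335). I cross-check these with the two fixed views.

```bash
python3 - <<'E'
from h import *
c=env.get_calibration("wrist");cT=env.get_calibration("top");cS=env.get_calibration("scene")
up=lambda a,o:(np.array(a,float)+.5)/4-.5+np.array(o)
for n,w,a,b,z in [("tin",(260,187),(129,418),(320,443),.048),("beaker",(262,285),(257,408),(370,310),.079),("cruc",(263,335),(404,392),(419,229),.053)]:
    a=up(a,(145,140));b=up(b,(165,160))
    print(n,plane(c,w,z).round(4),tri(c,w,cT,a)[0].round(4),tri(c,w,cS,b)[0].round(4))
print(plane(c,(261,252),.021))
for uv in [(234,151),(293,151),(234,209),(293,209)]: print(plane(c,uv,.02).round(4))
print("hole",plane(c,(398,217),.01))
E
```

```text
tin [0.4338 0.106  0.048 ] [0.4315 0.108  0.0542] [0.435  0.1025 0.0337]
beaker [0.4417 0.0348 0.079 ] [0.438  0.0391 0.0853] [0.4438 0.0264 0.0572]
cruc [ 0.4496 -0.039   0.053 ] [ 0.4465 -0.0338  0.0587] [ 0.4493 -0.0381  0.0508]
[0.44139226 0.03125148 0.021     ]
[0.4091 0.1278 0.02  ]
[0.4603 0.1324 0.02  ]
[0.4124 0.0734 0.02  ]
[0.467  0.0783 0.02  ]
hole [0.57104384 0.07510117 0.01      ]
```

```bash
python3 - <<'E'
from h import *
c=env.get_calibration("wrist");s=env.get_state();M=Rm(s['orientation'])
for y in(-.0427,.0427):
  for x in(-.011,.011): print(x,y,proj(c,s['tcp_pos']+M@[x,y,-.013]).round(1))
print(proj(c,s['tcp_pos']), (M.T@(c['origin']-s['tcp_pos'])).round(4), (M.T@-Rm(c['orientation'])[:,2]).round(3))
d=env.read_camera("wrist")[1]; p=env.read_camera("wrist")[0]
for uv in[(260,187),(398,217),(330,120),(262,220)]: # depth -> world
  o,r=ray(c,uv); print(uv,(o+r*d[uv[1],uv[0]]).round(4))
cT=env.get_calibration("top");D=np.load("top0.npz")["d"]
for uv in[(194,182),(178,244),(120,200)]:
  o,r=ray(cT,uv); print(uv,(o+r*D[uv[1],uv[0]]).round(4))
cv2.imwrite("pics/w2.png",cv2.resize(p[220:320,110:410][:,:,::-1],None,fx=2.5,fy=2.5))
E
```

```text
-0.011 -0.0427 [172.2 287.6]
0.011 -0.0427 [167.9 246.9]
-0.011 0.0427 [349.2 287.7]
0.011 0.0427 [353.5 247. ]
[260.66853915 253.8030542 ] [ 8.160e-02 -1.000e-04 -1.425e-01] [-0.321  0.     0.947]
(260, 187) [0.4338 0.1059 0.0475]
(398, 217) [0.571  0.0751 0.01  ]
(330, 120) [0.4924 0.1599 0.0015]
(262, 220) [0.4393 0.0647 0.02  ]
(194, 182) [0.5662 0.0819 0.0096]
(178, 244) [0.4298 0.107  0.0459]
(120, 200) [0.5257 0.2449 0.0017]
```

View pics/w2.png

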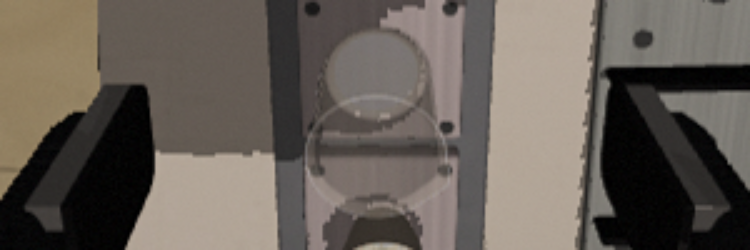

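The pads at (169,254) appear 7 px lower than predicted. This is the same shift that moves the hole by 8 mm, so the wrist calibration is pitched about 0.02 rad. I trust the two fixed views, and take the tin at (0.431, 0.110).

Emit:
{"method": "carry_out", "body": {
  "steps": [
    [[0,0,0],[0.1,-0.1,3],0],
    [[0,0,0],[0.1,-0.1,7],0],
    [[0,0,0],[0.1,-0.1,10.5],0],
    [[0,0,0],[0.1,-0.1,12.3],0],
    [[0,0,0],[0.1,-0.1,12.7],0],
    [[0,0,0],[0.1,-0.1,12.7],140],
    [[0,0,0],[0.1,-0.1,12.7],140],
    [[0,0,0],[0.1,-0.1,12.7],140]
  ],
  "force": 25
}}

```text
clock: 2.3
tcp_pos: [0.4312, 0.1119, 0.0255]
orientation: [0.0, 0.671, 0.742, 0.001]
wrist_force: [-1.0, 1.5, 6.0]
finger_gap: 0.0506
grip_force: 25.7
```

Emit:
{"method": "carry_out", "body": {
  "steps": [
    [[0,0,0],[0,0,-1],140],
    [[0,0,0],[0,0,-3],140],
    [[0,0,0],[0,0,-6],140],
    [[0,0,0],[0,0,-8.5],140],
    [[0,0,0],[0,0,-10],140],
    [[0,0,0],[-1.5,0.8,-10],140],
    [[0,0,0],[-4,2.1,-10],140],
    [[0,0,0],[-7.5,4,-10],140]
  ],
  "force": 25
}}

```text
clock: 3.3
tcp_pos: [0.4778, 0.0396, 0.1238]
orientation: [-0.0, 0.67, 0.742, -0.0]
wrist_force: [0.6, -0.3, -0.9]
finger_gap: 0.0505
grip_force: 26.1
```

Emit:
{"method": "carry_out", "body": {
  "steps": [
    [[0,0,-0.2],[-3.8,2,0],140],
    [[0,0,-0.4],[-7.6,4,0],140],
    [[0,0,-0.6],[-11.4,6,0],140],
    [[0,0,-0.8],[-14.5,7.7,0],140],
    [[0,0,-0.8],[-16.8,8.9,0],140],
    [[0,0,-0.8],[-18,9.6,0],140],
    [[0,0,-0.8],[-18.2,9.7,0],140],
    [[0,0,-0.8],[-18.2,9.7,0],140]
  ],
  "force": 25
}}

```text
clock: 4.3
tcp_pos: [0.5917, -0.1301, 0.124]
orientation: [-0.001, 0.665, 0.746, -0.0]
wrist_force: [-1.2, 1.1, 0.2]
finger_gap: 0.0503
grip_force: 26.2
```

```bash
python3 - <<'E'
from h import *
go([.5918,-.1317,.0145])
p,d=env.read_camera("wrist");cv2.imwrite("pics/w3.png",p[:,:,::-1])
E
```

```text
t 4.3 tcp [ 0.5917 -0.1301  0.124 ] yangle 6.56 tilt [-1.e-03  6.e-04 -1.e+00] q [-0.35  0.42 -0.06  1.09  0.    1.11] gap 0.0503 F [-1.2  1.1  0.2]
shift cm [-0.17 -0.   10.94]
```

View pics/w3.png

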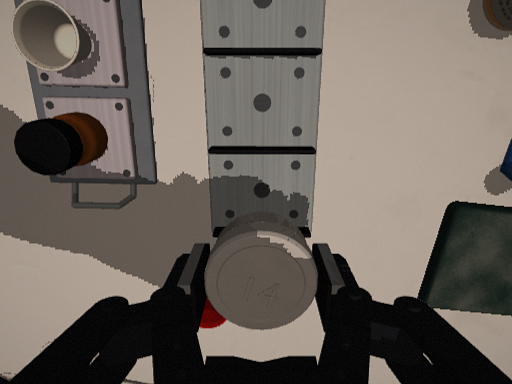

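The wrist view shows the tin held level between the pads, lid at (262,280), over the rightmost bay with its hole at (262,190).

Emit:
{"method": "carry_out", "body": {
  "steps": [
    [[0,0,0],[-0.1,0,2],140],
    [[0,0,0],[-0.2,0,5],140],
    [[0,0,0],[-0.2,0,8],140],
    [[0,0,0],[-0.2,0,9.8],140],
    [[0,0,0],[-0.2,0,10.5],140],
    [[0,0,0],[-0.2,0,10.8],140],
    [[0,0,0],[-0.2,0,10.95],140],
    [[0,0,0],[-0.2,0,10.95],140]
  ],
  "force": 25
}}

```text
clock: 5.35
tcp_pos: [0.5932, -0.1327, 0.0156]
orientation: [0.001, 0.666, 0.746, 0.0]
wrist_force: [0.0, 1.0, 0.0]
finger_gap: 0.0509
grip_force: 26.2
```

Emit:
{"method": "carry_out", "body": {
  "steps": [
    [[0,0,0],[0,0,0],80],
    [[0,0,0],[0,0,0],40],
    [[0,0,0],[0,0,0],0],
    [[0,0,0],[0,0,0],0],
    [[0,0,0],[0,0,-2],0],
    [[0,0,0],[0,0,-6],0],
    [[0,0,0],[0,0,-11],0],
    [[0,0,0],[0,0,-15],0]
  ]
}}

```text
clock: 6.35
tcp_pos: [0.5929, -0.1326, 0.1669]
orientation: [0.001, 0.666, 0.746, 0.0]
wrist_force: [0.7, -0.1, -0.3]
finger_gap: 0.0855
grip_force: 0.0
```

```bash
python3 - <<'E'
from h import *
go([.438,.040,.13])
p,d=env.read_camera("wrist");q=env.read_camera("top")[0]
q=cv2.resize(q[140:275,145:335],None,fx=2.6,fy=2.6,interpolation=2)[:,:,::-1]
o=np.zeros((384+351,512,3),np.uint8);o[:384]=p[:,:,::-1];o[384:,:494]=q;cv2.imwrite("pics/w4.png",cv2.resize(o,None,fx=.8,fy=.8,interpolation=3))
E
```

```text
t 6.35 tcp [ 0.5929 -0.1326  0.1669] yangle 6.55 tilt [ 1.4e-03 -4.0e-04 -1.0e+00] q [-0.35  0.4   0.01  1.18  0.    1.1 ] gap 0.0855 F [ 0.7 -0.1 -0.3]
shift cm [ 18.92 -13.42   3.66]
```

View pics/w4.png

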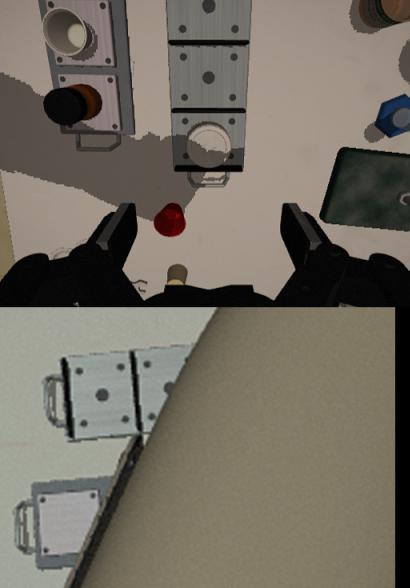

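The tin stands centred in the rightmost bay, at (208,143) in the reduced wrist view. Next is the beaker.

Emit:
{"method": "carry_out", "body": {
  "steps": [
    [[0,0,0.3],[2.5,-1.8,0.5],0],
    [[0,0,0.6],[6.5,-4.6,1.2],0],
    [[0,0,0.9],[10.5,-7.5,2],0],
    [[0,0,1.2],[14.5,-10.3,2.8],0],
    [[0,0,1.2],[17.5,-12.4,3.4],0],
    [[0,0,1.2],[18.9,-13.4,3.7],0],
    [[0,0,1.2],[18.9,-13.4,3.7],0],
    [[0,0,1.2],[18.9,-13.4,3.7],0]
  ]
}}

```text
clock: 7.45
tcp_pos: [0.4394, 0.0392, 0.1281]
orientation: [0.001, 0.674, 0.739, 0.0]
wrist_force: [-0.4, 0.3, 0.2]
finger_gap: 0.0858
grip_force: 0.0
```

```bash
python3 - <<'E'
from h import *
go([.438,.040,.03])
p,d=env.read_camera("wrist");cv2.imwrite("pics/w5.png",p[:,:,::-1])
E
```

```text
t 7.45 tcp [0.4394 0.0392 0.1281] yangle 5.31 tilt [ 1.7e-03 -4.0e-04 -1.0e+00] q [-0.09  0.12 -0.47  0.99 -0.    1.38] gap 0.0858 F [-0.4  0.3  0.2]
shift cm [ 0.09 -0.15  9.81]
```

View pics/w5.png

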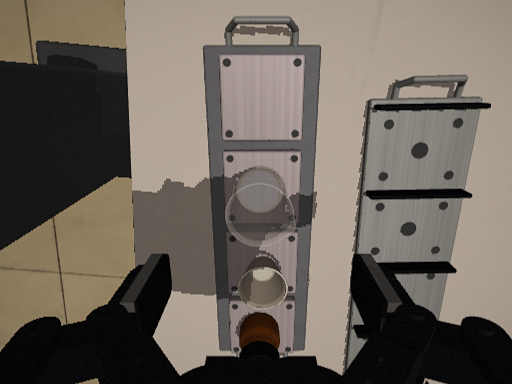

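The wrist view shows the beaker with rim at (261,215) and base at (261,188), centred between the pads. I descend on it.

Emit:
{"method": "carry_out", "body": {
  "steps": [
    [[0,0,0],[0.2,-0.1,2],0],
    [[0,0,0],[0.2,-0.1,5],0],
    [[0,0,0],[0.2,-0.1,8],0],
    [[0,0,0],[0.2,-0.1,9.5],0],
    [[0,0,0],[0.2,-0.1,9.8],0],
    [[0,0,0],[0.2,-0.1,9.8],150],
    [[0,0,0],[0.2,-0.1,9.8],150],
    [[0,0,0],[0.2,-0.1,9.8],150]
  ],
  "force": 25
}}

```text
clock: 8.5
tcp_pos: [0.4378, 0.0417, 0.0307]
orientation: [0.001, 0.673, 0.739, 0.001]
wrist_force: [0.4, 0.0, 2.1]
finger_gap: 0.0439
grip_force: 25.0
```

Emit:
{"method": "carry_out", "body": {
  "steps": [
    [[0,0,0],[0,0,0],150],
    [[0,0,0],[0,0,-1],150],
    [[0,0,0],[0,0,-2.5],150],
    [[0,0,0],[0,0,-5],150],
    [[0,0,0],[0,0,-7.5],150],
    [[0,0,0],[0,0,-9.5],150],
    [[0,0,0],[0,0,-10],150],
    [[0,0,0],[0,0,-10],150]
  ],
  "force": 25
}}

```text
clock: 9.5
tcp_pos: [0.4366, 0.0419, 0.1298]
orientation: [0.0, 0.673, 0.739, 0.0]
wrist_force: [0.4, 0.2, -0.1]
finger_gap: 0.0441
grip_force: 25.6
```

```bash
python3 - <<'E'
from h import *
go([.5835,-.06,.13])
E
```

```text
t 9.5 tcp [0.4366 0.0419 0.1298] yangle 5.35 tilt [ 2.e-04  1.e-04 -1.e+00] q [-0.09  0.11 -0.47  0.99  0.    1.39] gap 0.0441 F [ 0.4  0.2 -0.1]
shift cm [-11.52  13.67  -0.02]
```

Emit:
{"method": "carry_out", "body": {
  "steps": [
    [[0,0,-0.3],[-1.2,1.4,0],150],
    [[0,0,-0.6],[-3.5,4.1,0],150],
    [[0,0,-0.9],[-6,7.1,0],150],
    [[0,0,-1.1],[-8.5,10,0],150],
    [[0,0,-1.1],[-10.5,12.4,0],150],
    [[0,0,-1.1],[-11.5,13.6,0],150],
    [[0,0,-1.1],[-11.5,13.6,0],150],
    [[0,0,-1.1],[-11.5,13.6,0],150]
  ]
}}

```text
clock: 10.5
tcp_pos: [0.5818, -0.0594, 0.1293]
orientation: [-0.001, 0.666, 0.746, -0.0]
wrist_force: [0.1, 0.7, -0.7]
finger_gap: 0.0444
grip_force: 25.7
```

```bash
python3 - <<'E'
from h import *
go([.5835,-.06,.0207])
p,d=env.read_camera("wrist");cv2.imwrite("pics/w6.png",p[:,:,::-1])
E
```

```text
t 10.5 tcp [ 0.5818 -0.0594  0.1293] yangle 6.47 tilt [-1.7e-03  7.0e-04 -1.0e+00] q [-0.24  0.38 -0.11  1.08  0.    1.22] gap 0.0444 F [ 0.1  0.7 -0.7]
shift cm [-0.09  0.18 10.86]
```

View pics/w6.png

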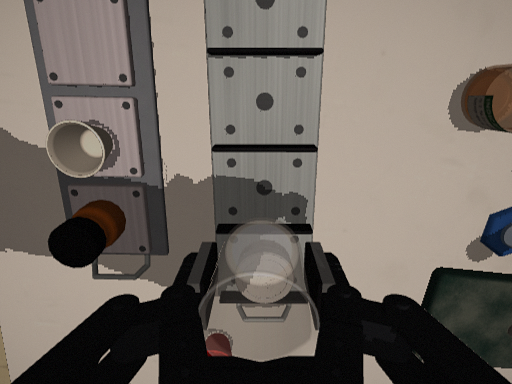

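The beaker is held upright, rim at (260,320), with the bay below it. I lower it 10.9 cm and release.

Emit:
{"method": "carry_out", "body": {
  "steps": [
    [[0,0,0],[-0.1,0.1,2],150],
    [[0,0,0],[-0.1,0.1,5],150],
    [[0,0,0],[-0.1,0.1,8],150],
    [[0,0,0],[-0.1,0.1,9.8],150],
    [[0,0,0],[-0.1,0.1,10.5],150],
    [[0,0,0],[-0.1,0.1,10.8],150],
    [[0,0,0],[-0.1,0.1,10.9],150],
    [[0,0,0],[-0.1,0.1,10.9],150]
  ]
}}

```text
clock: 11.55
tcp_pos: [0.5845, -0.0609, 0.0216]
orientation: [0.001, 0.666, 0.746, 0.0]
wrist_force: [-0.2, 0.5, -0.8]
finger_gap: 0.0439
grip_force: 25.7
```

Emit:
{"method": "carry_out", "body": {
  "steps": [
    [[0,0,0],[0,0,0],100],
    [[0,0,0],[0,0,0],60],
    [[0,0,0],[0,0,0],20],
    [[0,0,0],[0,0,0],0],
    [[0,0,0],[0,0,-2],0],
    [[0,0,0],[0,0,-6],0],
    [[0,0,0],[0,0,-11],0],
    [[0,0,0],[0,0,-13],0]
  ]
}}

```text
clock: 12.55
tcp_pos: [0.5855, -0.0612, 0.1542]
orientation: [0.002, 0.666, 0.746, 0.001]
wrist_force: [0.2, 0.4, -1.0]
finger_gap: 0.0853
grip_force: 0.0
```

```bash
python3 - <<'E'
from h import *
go([.4455,-.0335,.13])
E
```

```text
t 12.55 tcp [ 0.5855 -0.0612  0.1542] yangle 6.44 tilt [ 0.0047 -0.001  -1.    ] q [-0.24  0.37 -0.07  1.13  0.    1.22] gap 0.0853 F [ 0.2  0.4 -1. ]
shift cm [  4.33 -13.61   2.35]
```

Emit:
{"method": "carry_out", "body": {
  "steps": [
    [[0,0,0.3],[0.6,-2,0],0],
    [[0,0,0.6],[1.7,-5.5,0.4],0],
    [[0,0,0.9],[2.9,-9,1],0],
    [[0,0,1.1],[3.8,-12,1.8],0],
    [[0,0,1.1],[4.3,-13.6,2.4],0],
    [[0,0,1.1],[4.3,-13.6,2.4],0],
    [[0,0,1.1],[4.3,-13.6,2.4],0],
    [[0,0,1.1],[4.3,-13.6,2.4],0]
  ]
}}

```text
clock: 13.55
tcp_pos: [0.4452, -0.0337, 0.1272]
orientation: [0.001, 0.673, 0.739, 0.0]
wrist_force: [0.8, -0.2, -0.1]
finger_gap: 0.0855
grip_force: 0.0
```

```bash
python3 - <<'E'
from h import *
go([.4455,-.0335,.029])
p,d=env.read_camera("wrist");cv2.imwrite("pics/w7.png",p[:,:,::-1])
E
```

```text
t 13.55 tcp [ 0.4452 -0.0337  0.1272] yangle 5.34 tilt [ 1.3e-03 -2.0e-04 -1.0e+00] q [-0.26  0.13 -0.46  0.99  0.    1.22] gap 0.0855 F [ 0.8 -0.2 -0.1]
shift cm [0.02 0.02 9.82]
```

View pics/w7.png

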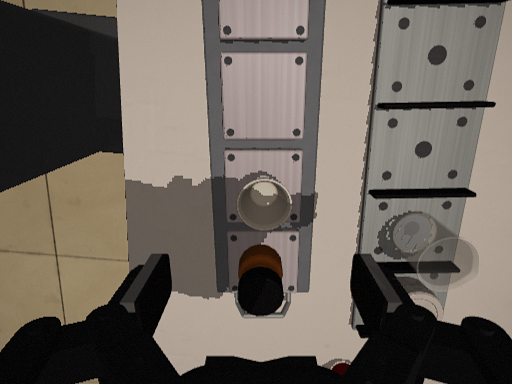

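The beaker stands in its bay with its base at (413,232). The crucible rim is at (264,204), centred between the pads. I descend to grip it just below the rim.

Emit:
{"method": "carry_out", "body": {
  "steps": [
    [[0,0,0],[0,0,2],0],
    [[0,0,0],[0,0,5],0],
    [[0,0,0],[0,0,8],0],
    [[0,0,0],[0,0,9.5],0],
    [[0,0,0],[0,0,10],0],
    [[0,0,0],[0,0,10],170],
    [[0,0,0],[0,0,10],170],
    [[0,0,0],[0,0,10],170]
  ],
  "force": 25
}}

```text
clock: 14.6
tcp_pos: [0.4449, -0.0336, 0.0276]
orientation: [0.001, 0.673, 0.739, 0.0]
wrist_force: [0.2, -0.5, 2.5]
finger_gap: 0.0382
grip_force: 24.7
```

Emit:
{"method": "carry_out", "body": {
  "steps": [
    [[0,0,0],[0,0,0],170],
    [[0,0,0],[0,0,-1],170],
    [[0,0,0],[0,0,-2.5],170],
    [[0,0,0],[0,0,-5],170],
    [[0,0,0],[0,0,-7.5],170],
    [[0,0,0],[0,0,-9.5],170],
    [[0,0,0],[0,0,-10],170],
    [[0,0,0],[0,0,-10],170]
  ],
  "force": 25
}}

```text
clock: 15.6
tcp_pos: [0.4439, -0.0334, 0.1268]
orientation: [0.0, 0.673, 0.739, 0.0]
wrist_force: [0.3, 0.2, -0.9]
finger_gap: 0.0379
grip_force: 25.2
```

```bash
python3 - <<'E'
from h import *
go([.5755,.0115,.127])
E
```

```text
t 15.6 tcp [ 0.4439 -0.0334  0.1268] yangle 5.35 tilt [ 3.e-04 -0.e+00 -1.e+00] q [-0.26  0.13 -0.46  0.98  0.    1.22] gap 0.0379 F [ 0.3  0.2 -0.9]
shift cm [ 3.240e+00  1.352e+01 -1.000e-02]
```

Emit:
{"method": "carry_out", "body": {
  "steps": [
    [[0,0,-0.3],[0.4,1.5,0],170],
    [[0,0,-0.6],[1,4.2,0],170],
    [[0,0,-0.9],[1.7,7.2,0],170],
    [[0,0,-1.1],[2.4,10,0],170],
    [[0,0,-1.1],[3,12.4,0],170],
    [[0,0,-1.1],[3.2,13.5,0],170],
    [[0,0,-1.1],[3.2,13.5,0],170],
    [[0,0,-1.1],[3.2,13.5,0],170]
  ]
}}

```text
clock: 16.6
tcp_pos: [0.5745, 0.011, 0.1263]
orientation: [-0.001, 0.666, 0.746, -0.0]
wrist_force: [-0.9, -0.3, 0.4]
finger_gap: 0.0384
grip_force: 25.2
```

```bash
python3 - <<'E'
from h import *
go([.5755,.0115,.0176])
p,d=env.read_camera("wrist");cv2.imwrite("pics/w8.png",p[:,:,::-1])
E
```

```text
t 16.6 tcp [0.5745 0.011  0.1263] yangle 6.44 tilt [-1.5e-03  1.0e-04 -1.0e+00] q [-0.12  0.36 -0.14  1.06 -0.    1.34] gap 0.0384 F [-0.9 -0.3  0.4]
shift cm [ 0.04  0.12 10.87]
```

View pics/w8.png

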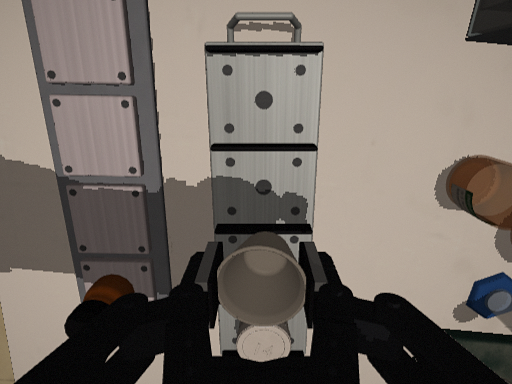

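The crucible is held upright at (262,285) with its bay's hole ahead at (264,187). I lower it and release.

Emit:
{"method": "carry_out", "body": {
  "steps": [
    [[0,0,0],[0,0,2],170],
    [[0,0,0],[0,0,5],170],
    [[0,0,0],[0,0,8],170],
    [[0,0,0],[0,0,9.8],170],
    [[0,0,0],[0,0,10.5],170],
    [[0,0,0],[0,0,10.8],170],
    [[0,0,0],[0,0,10.9],170],
    [[0,0,0],[0,0,10.9],170]
  ]
}}

```text
clock: 17.65
tcp_pos: [0.576, 0.011, 0.0185]
orientation: [0.001, 0.666, 0.746, 0.0]
wrist_force: [0.1, -0.6, 0.8]
finger_gap: 0.0381
grip_force: 25.2
```

Emit:
{"method": "carry_out", "body": {
  "steps": [
    [[0,0,0],[0,0,0],120],
    [[0,0,0],[0,0,0],80],
    [[0,0,0],[0,0,0],30],
    [[0,0,0],[0,0,0],0],
    [[0,0,0],[0,0,-2],0],
    [[0,0,0],[0,0,-6],0],
    [[0,0,0],[0,0,-11],0],
    [[0,0,0],[0,0,-13],0]
  ]
}}

```text
clock: 18.65
tcp_pos: [0.577, 0.0109, 0.1512]
orientation: [0.002, 0.666, 0.746, 0.001]
wrist_force: [0.4, -0.5, 0.4]
finger_gap: 0.085
grip_force: 0.0
```

```bash
python3 - <<'E'
from h import *
go([.451,-.102,.13])
E
```

```text
t 18.65 tcp [0.577  0.0109 0.1512] yangle 6.45 tilt [ 4.8e-03 -5.0e-04 -1.0e+00] q [-0.12  0.35 -0.1   1.11  0.    1.34] gap 0.085 F [ 0.4 -0.5  0.4]
shift cm [ -9.8  -13.8    2.06]
```

Emit:
{"method": "carry_out", "body": {
  "steps": [
    [[0,0,0.3],[-1.4,-2,0],0],
    [[0,0,0.6],[-3.9,-5.5,0.4],0],
    [[0,0,0.9],[-6.4,-9,1],0],
    [[0,0,1.1],[-8.5,-12,1.6],0],
    [[0,0,1.1],[-9.8,-13.8,2],0],
    [[0,0,1.1],[-9.8,-13.8,2],0],
    [[0,0,1.1],[-9.8,-13.8,2],0],
    [[0,0,1.1],[-9.8,-13.8,2],0]
  ]
}}

```text
clock: 19.65
tcp_pos: [0.4501, -0.1015, 0.128]
orientation: [0.0, 0.673, 0.74, 0.0]
wrist_force: [0.2, 0.7, -0.2]
finger_gap: 0.0854
grip_force: 0.0
```

```bash
python3 - <<'E'
from h import *
go([.451,-.102,.027])
p,d=env.read_camera("wrist");cv2.imwrite("pics/w9.png",p[:,:,::-1])
c=env.get_calibration("wrist")
for z,P in((.02,(.4518,-.1044)),(.072,(.451,-.102))): print(proj(c,[P[0],P[1],z]).round(1))
E
```

```text
t 19.65 tcp [ 0.4501 -0.1015  0.128 ] yangle 5.4 tilt [ 8.e-04 -0.e+00 -1.e+00] q [-0.4   0.16 -0.42  0.99  0.    1.08] gap 0.0854 F [ 0.2  0.7 -0.2]
shift cm [-0.06  0.07 10.1 ]
[262.3 191.8]
[261.9 212.9]
```

View pics/w9.png

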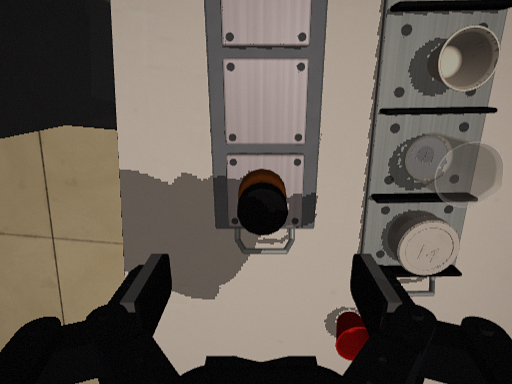

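The tin, beaker and crucible all stand in their bays, at (428,243), (428,157) and (453,62). The jar's cap is at (262,210), centred between the pads. I descend on the body.

Emit:
{"method": "carry_out", "body": {
  "steps": [
    [[0,0,0],[0.1,0.1,2],0],
    [[0,0,0],[0.1,0.1,5],0],
    [[0,0,0],[0.1,0.1,8],0],
    [[0,0,0],[0.1,0.1,9.7],0],
    [[0,0,0],[0.1,0.1,10.4],0],
    [[0,0,0],[0.1,0.1,10.4],180],
    [[0,0,0],[0.1,0.1,10.4],180],
    [[0,0,0],[0.1,0.1,10.4],180]
  ],
  "force": 30
}}

```text
clock: 20.7
tcp_pos: [0.451, -0.101, 0.0248]
orientation: [0.001, 0.673, 0.739, 0.0]
wrist_force: [-0.3, -0.5, 4.7]
finger_gap: 0.0367
grip_force: 29.4
```

Emit:
{"method": "carry_out", "body": {
  "steps": [
    [[0,0,0],[0,0,0],180],
    [[0,0,0],[0,0,-1],180],
    [[0,0,0],[0,0,-2.5],180],
    [[0,0,0],[0,0,-5],180],
    [[0,0,0],[0,0,-7.5],180],
    [[0,0,0],[0,0,-9.5],180],
    [[0,0,0],[0,0,-10],180],
    [[0,0,0],[0,0,-10],180]
  ]
}}

```text
clock: 21.7
tcp_pos: [0.4502, -0.1008, 0.1239]
orientation: [0.0, 0.673, 0.739, 0.0]
wrist_force: [-1.0, -0.2, -1.2]
finger_gap: 0.0366
grip_force: 30.3
```

```bash
python3 - <<'E'
from h import *
go([.5675,.083,.154])
E
```

```text
t 21.7 tcp [ 0.4502 -0.1008  0.1239] yangle 5.34 tilt [ 4.e-04 -1.e-04 -1.e+00] q [-0.39  0.16 -0.43  0.98  0.    1.08] gap 0.0366 F [-1.  -0.2 -1.2]
shift cm [17.21 13.39 -3.01]
```

Emit:
{"method": "carry_out", "body": {
  "steps": [
    [[0,0,-0.2],[1.7,1.3,0],180],
    [[0,0,-0.4],[4.6,3.6,0],180],
    [[0,0,-0.6],[8,6.2,0],180],
    [[0,0,-0.8],[11.4,8.9,0],180],
    [[0,0,-1],[14.6,11.4,0],180],
    [[0,0,-1.1],[16.6,12.9,0],180],
    [[0,0,-1.1],[17.2,13.4,0],180],
    [[0,0,-1.1],[17.2,13.4,0],180]
  ]
}}

```text
clock: 22.7
tcp_pos: [0.5669, 0.0829, 0.1228]
orientation: [-0.001, 0.666, 0.746, -0.001]
wrist_force: [-0.7, -0.0, -0.1]
finger_gap: 0.0368
grip_force: 30.3
```

```bash
python3 - <<'E'
from h import *
go([.5675,.083,.0148])
E
```

```text
t 22.7 tcp [0.5669 0.0829 0.1228] yangle 6.47 tilt [-1.9e-03 -2.0e-04 -1.0e+00] q [ 0.01  0.36 -0.15  1.06 -0.    1.46] gap 0.0368 F [-0.7 -0.  -0.1]
shift cm [1.00e-02 8.00e-02 1.08e+01]
```

Emit:
{"method": "carry_out", "body": {
  "steps": [
    [[0,0,0],[0,0,2],180],
    [[0,0,0],[0,0,5],180],
    [[0,0,0],[0,0,8],180],
    [[0,0,0],[0,0,9.8],180],
    [[0,0,0],[0,0,10.5],180],
    [[0,0,0],[0,0,10.8],180],
    [[0,0,0],[0,0,10.9],180],
    [[0,0,0],[0,0,10.9],180]
  ]
}}

```text
clock: 23.7
tcp_pos: [0.5681, 0.0829, 0.0155]
orientation: [0.0, 0.666, 0.746, 0.0]
wrist_force: [-0.2, 0.1, -0.7]
finger_gap: 0.0365
grip_force: 30.3
```

Emit:
{"method": "carry_out", "body": {
  "steps": [
    [[0,0,0],[0,0,0],120],
    [[0,0,0],[0,0,0],80],
    [[0,0,0],[0,0,0],30],
    [[0,0,0],[0,0,0],0],
    [[0,0,0],[0,0,-2],0],
    [[0,0,0],[0,0,-6],0],
    [[0,0,0],[0,0,-11],0],
    [[0,0,0],[0,0,-14],0]
  ]
}}

```text
clock: 24.7
tcp_pos: [0.5685, 0.083, 0.1575]
orientation: [0.001, 0.666, 0.746, 0.001]
wrist_force: [0.7, 0.1, 0.2]
finger_gap: 0.0852
grip_force: 0.0
```

Emit:
{"method": "carry_out", "body": {
  "steps": [
    [[0,0,0],[2,-2,-1],0],
    [[0,0,0],[6,-5,-3],0],
    [[0,0,0],[10,-8,-4],0],
    [[0,0,0],[14,-11,-5],0],
    [[0,0,0],[18,-14,-5],0],
    [[0,0,0],[22,-16,-5],0],
    [[0,0,0],[24,-17,-5],0],
    [[0,0,0],[24,-17,-5],0]
  ]
}}

```text
clock: 25.7
tcp_pos: [0.3708, 0.3034, 0.2049]
orientation: [0.0, 0.665, 0.747, 0.0]
wrist_force: [0.7, -0.1, 0.4]
finger_gap: 0.0852
grip_force: 0.0
```

```bash
python3 - <<'E'
from h import *
p=env.read_camera("top")[0]
cv2.imwrite("pics/t2.png",cv2.resize(p[140:275,145:335][:,:,::-1],None,fx=4,fy=4,interpolation=2))
E
```

```text
(no output)
```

View pics/t2.png

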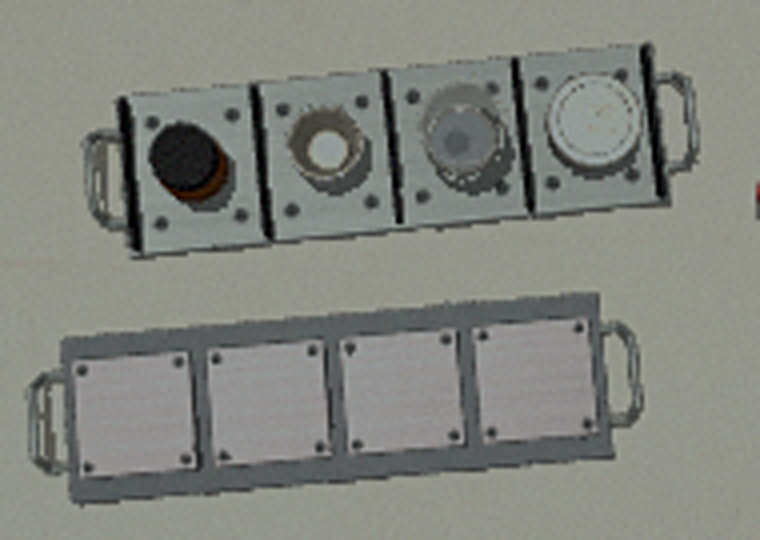

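All four stand upright in mirrored order: jar cap (187,156), crucible (326,148), beaker (463,140), tin (595,121). I check the offsets and then hand in.

```bash
python3 - <<'E'
from h import *
c=env.get_calibration("top")
up=lambda a:(np.array(a,float)+.5)/4-.5+np.array([145,140])
a=.1114;M=np.array([[np.cos(a),np.sin(a)],[-np.sin(a),np.cos(a)]])
ok=True
for n,p,z,h in [("jar",(187,156),.062,(193.7,181.8)),("cruc",(325,143),.043,(226.3,178.5)),("beaker base",(465,141),.012,(258.7,175.3)),("tin",(595,121),.038,(291.3,172.))]:
    d=M@(plane(c,up(p),z)-plane(c,h,.01))[:2]; print(n,(d*1000).round(1)); ok&=abs(d).max()<.009
if ok: print(env.hand_in())
E
```

```text
jar [-1.4 -2. ]
cruc [ 1.4 -1.3]
beaker base [ 0.1 -4.8]
tin [-0.5 -2.1]
the job is handed in; nothing more can be done
None
```

All four vessels are on the rack in reverse order, upright and released, each measured within about 5 mm of its bay's centre, and the job was handed in at about 26 s; the hand-in gave no verdict.

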